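Clamp a glass blank under a cam hold-down

TASK

Get the rectangular glass blank fully home in the corner of the fixture, snug against both the guide fence and the end stop, under the clamp's raised foot. With the lever still standing open, screw the wing nut down until the foot just touches the glass, then flip the cam lever right over to its stop so that the blank is locked firmly but not over-squeezed (foot spring in about 5 mm, never 8 mm or more). Leave the other things on the table where they are.

Things in the scene. Friction and masses are not known exactly. Their poses are not given: they have to be found in the camera images.
- blank_center (a point): the cast clear-green glass blank, a plain rectangular block 70 x 46 x 32 mm (its own x, y, z), 0.26 kg, loose, lying flat on the table on its 70 x 46 side; point at its centre, 16 mm above the table. Either way round along x is the same
- nest (a point): where blank_center must end, 16 mm above the table, in the fixture's corner, the blank's 70 mm side along nest x (points to clamp column and lever; z up). In this frame: end stop, a bar 24 mm high, face at x = +35, from y = -20 to +35 mm; guide fence, a bar 18 mm high and 12 thick, face at y = +23, from x = -120 to +45 mm. The -x and -y sides are open, floor is the bare table
- fixture: steel fixture fixed to the table, axes as the nest's; origin on the table under the clamp column's upright axis, 90 mm from the nest along +x. Foot plate 10 mm high, x = -41 to +89, y = -35 to +35 mm; column 42 mm thick
- foot_face (a point): centre of the underside of the clamp's round rubber foot, 26 mm across, under the end of the strap, over nest x = +12 mm, y = 0; starts 6 to 17 mm above the height of the blank's top (32 mm over the table). The column, so strap, foot, nut and lever, stands at a different height each time. A brass rod goes up from the foot through the strap
- strap: blue strap, a bar 190 x 30 x 14 mm along nest x, level, centred on the column, so from nest x = -5 to +185 mm; origin in the middle of its underside, which is 27 mm above foot_face while the foot hangs free and the lever is at 0. Foot's rod stands at most 16 mm above its top
- nut_arms (a point): wing nut on top of the strap, on the column's axis; point on that axis at mid-height of the arms. Its x axis lies along the two straight arms: a bar 90 mm tip to tip, 10 wide, 14 high, on a 26 mm hub; arms' underside 10 mm above the strap. A 12 mm stud stands up to 20 mm above the arms. Strap, nut, foot and lever all go down together as it is screwed down
- nut (a joint): turn of the wing nut in rad, 0 to 8; grows as it is turned clockwise seen from above, and lowers the strap 2.5 mm per rad. Starts at 0 to 1, stays where it is left; takes about 0.08 Nm to turn, so a fingertip can push an arm round
- lever_pivot (a point): pivot of the cam lever in the strap's heel, 85 mm from the column axis along nest +x, 4 mm above the strap's top
- lever_ball (a point): centre of the 20 mm black ball on the end of the lever, 75 mm from the pivot; the lever is a 12 mm round rod
- lever (a joint): cam lever in rad: 0 upright (open), 1.5 laid over nearly level, pointing along nest +x away from the nut (its stop; fully closed). Starts at 0 to 0.2, stays where it is left; takes about 0.25 to 0.3 Nm, so about 4 N at the ball. From 0 to 1.5 it drives the foot down 5 mm in proportion to the angle
- foot (a joint): how far the foot's spring is squeezed, in m: 0 hanging free, up to 0.011; 2.5 N per mm. Stays 0 until the foot touches the glass
- hone: bystander: black and grey hand hone, block 34 x 80 x 20 mm, lying near one end of the blank; origin under its centre
- puck: bystander: round glass puck 50 mm across, 22 mm high, near the other end of the blank; origin under its centre
- optic: bystander: brass cup mould 68 mm across, 55 mm high, 105 to 130 mm beside the fixture's axis on its open side; origin under its centre
- paddle: bystander: wooden paddle 265 mm long, 70 mm wide, lying flat (22 mm high) at the far side of the table; origin where handle (150 mm, towards its -x) meets blade
- cup: bystander: steel cup 72 mm across, 75 mm high, at the left near the robot; origin under its centre
- jar: bystander: amber glass jar 60 mm across, 75 mm high, between robot and fixture; origin under its centre
- tweezers: bystander: steel tweezers 210 mm long (along its x), 30 mm wide, 11 mm high, lying beyond the lever end of the fixture; origin at its middle
Mind the look-alikes: they are no part of the job. What is shaped like the part that bears blank_center but black or brown is not meant.

How it is judged (in metres and radians):
On the way, in this order (a step that is already met when the one before it is completed fails the run):
1. the blank lies home against fence and stop, lever open (x of blank_center in the frame of nest between -0.003 and 0.003 m and y of blank_center in the frame of nest between -0.003 and 0.003 m and angle between the x axis of blank_center and the x axis of nest, either way round below 0.06 rad and angle between blank_center's own z axis and vertical below 0.06 rad and height (world z) of blank_center below 0.019 m and value of joint lever below 0.6 rad), for 0.2 s.
2. nut set: with the lever still open and the blank home, the foot is within 2 mm of just touching the glass, above it or pressed in (all of step 1 and height (world z) of foot_face below 0.034 m and value of joint foot below 0.002 m), for 0.2 s.
3. lever over to its stop, foot spring squeezed 2.2 to 7 mm (value of joint lever above 1.4 rad and value of joint foot between 0.0022 and 0.007 m), for 0.2 s.
At the end, for the whole second after the job is handed in: the blank lies flat and still in the nest, its centre within 3 mm of the nest in both horizontal directions and square to it within 0.06 rad; lever beyond 1.4 rad; foot spring squeezed between 2.2 and 7 mm (all of step 3 and x of blank_center in the frame of nest between -0.003 and 0.003 m and y of blank_center in the frame of nest between -0.003 and 0.003 m and angle between the x axis of blank_center and the x axis of nest, either way round below 0.06 rad and angle between blank_center's own z axis and vertical below 0.06 rad and height (world z) of blank_center below 0.019 m and linear speed of blank below 0.01 m/s); the robot touches nothing.
It fails at once if the glass over-squeezed: foot spring pushed in more than 8 mm (value of joint foot above 0.008 m).
It fails at once if a bystander shifted more than 30 mm or knocked over (distance of any of hone, puck, optic, paddle, cup, jar, tweezers from where it was at the start of the episode above 0.03 m or angle between any of hone, puck, optic, paddle, cup, jar, tweezers's own z axis and vertical above 0.5 rad).
It also fails if it takes over 72 s, if anything falls off the work surface, if the arm or the gripper's body presses on something with over 40 N, if the wrist force passes 120 N, or if a joint passes its speed limit or range.

ROBOT

A 6-joint arm with a two-finger parallel gripper is mounted at the origin on the work surface. World frame = base frame: x ahead of the robot, y to its left, z up, the work surface at z = 0. Lengths are in m, angles in degrees, forces in N, time in s.
With the tool pointing down it reaches from about 0.4 to 0.825 m from the base axis. Payload 7 kg.
Tool frame: the origin (TCP) lies midway between the tips of the shut fingers; the grasp point (between the pads) lies 19 mm behind it; z points along the fingers, y is the direction in which the jaws open and shut (so a half turn about z gives the same grasp; the last joint's range is limited). The gripper opens to 88 mm and grips with 3 to 60 N. Pads are 19 mm wide; open, the fingers measure 130 mm over their backs; the gripper's body (78 mm by 193 mm) begins 47 mm behind the grasp point.
Start: joints at [-59.009, 20.546, 0.682, 0, -70.136, -16.507], TCP at [0.169, -0.654, 0.227] pointing down, gripper open.
Joint ranges: [-176.03, 176.03], [-82.01, 121.73], [-58.28, 71.71], [-173.87, 95.51], [-174.79, -0.11], [-173.66, 173.66]. Speed limits (degrees/s): [136.94, 136.94, 172.46, 180, 180, 180].

INTERFACE

Orientations are given as a 3x3 rotation matrix whose columns are the frame's x, y, z axes.
In Python, from rig import robot gives the robot as it stands. Calls block until the motion is done:
- robot.goto(position, orientation): joint-space move of the TCP to a pose.
- robot.servo_line(position, ori=None, speed=0.15): straight line of the TCP; ori=None keeps the orientation; speed is the mean speed in m/s.
- robot.movej(angles): joint-space move.
- robot.move_gripper(opening): opening from 0.0 (shut) to 1.0 (fully open); the grip force is fixed at half the most; returns when the fingers have stopped.
- robot.dwell(seconds).
- robot.ik(position, orientation): joint angles nearest the present ones, or None.
- robot.grab_frame(name): name is "scene" or "side" or "wrist"; returns (picture, depth): 384x512x3 uint8, red, green, blue; 384x512 float32, m along the optical axis (not along the pixel's ray), 0 where there is no reading.
- robot.camera_info(name): a dict with "vfov" (degrees; the focal length in pixels is half the picture's height over the tangent of half this angle, whatever the lens; pixels are square), "cx", "cy" (the principal point, pixels), "k1" (the pictures are not rectified: a ray, as slopes to the right and down, at radius r is drawn at 1 + k1 r^2 times it, then the intrinsics apply), "view" (4x4, takes a point from world to camera coordinates); the wrist camera has in their place "T_tool_cam" (4x4, takes a point from camera to tool coordinates, whose origin is the TCP and whose axes are the flange's). Camera axes: x right, y down, z forward; pixel columns grow to the right and rows downward; lengths in m; the calibration is good to about 2 mm. A picture is of the moment at which its call begins: read the wrist's pose just before it. camera_info takes no time and is no camera call.
A pose or a line that the arm cannot do raises robot.Unreachable and nothing moves.
- robot.job_done(): hands the job in, once; it reports no verdict.
Readings, each from a call of its own:
- robot.read_t(): time.
- robot.read_qpos(): joint angles.
- robot.read_qvel(): joint speeds.
- robot.read_effort(): joint torques, N m.
- robot.read_position(): TCP position.
- robot.read_tcp_rot(): TCP orientation.
- robot.read_force(): force on the tool from outside, world axes, zero at the start.
- robot.read_ft_torque(): the same for the moment, N m.
- robot.read_grip_width(): opening from 0.0 (shut) to 1.0 (fully open).
Only numpy, scipy, OpenCV 4.12 (cv2) and the standard library are available. Lean on these libraries where they do the work, as an engineer would, in place of code of your own. Each camera call takes 0.05 s, during which the arm holds its last target. There are 200 camera calls.

## Working session

There is one attempt and no reset: what is moved stays moved. The work goes in short steps, each a Python script; the robot and the scene stay as the last script left them, time stands still between calls to the robot, and variables do not carry over. Pictures are saved under pics/ and viewed, about 8 in all and at most 12, crops included, and the job is handed in when it is done.

```bash
ls; mkdir -p pics
python3 - <<'E'
from rig import robot
import cv2,numpy as np
for n in ("scene","side"):
    im,d=robot.grab_frame(n)
    np.savez(f"{n}0.npz",im=im,d=d)
    cv2.imwrite(f"pics/{n}0.png",cv2.resize(im[:,:,::-1],(800,600)))
    i=robot.camera_info(n);print({k:(np.round(v,4).tolist() if k=='view' else v) for k,v in i.items()})
print(robot.camera_info("wrist"),robot.read_t())
E
```

```text
pics
{'vfov': 52.42250807960172, 'cx': 250.57069865780332, 'cy': 191.3324008977669, 'k1': 0.011861423624744436, 'view': [[0.3409, 0.9401, -0.0066, -0.2181], [0.778, -0.286, -0.5594, -0.3537], [-0.5278, 0.1856, -0.8288, 1.4359], [0.0, 0.0, 0.0, 1.0]]}
{'vfov': 48.74628594387019, 'cx': 257.64798682991113, 'cy': 195.4275913908917, 'k1': -0.15884516505098745, 'view': [[-0.9748, -0.2228, -0.0152, 0.55], [-0.0959, 0.479, -0.8726, 0.1742], [0.2017, -0.8491, -0.4883, 1.1497], [0.0, 0.0, 0.0, 1.0]]}
{'vfov': 67.85777268772686, 'cx': 256.86972904534747, 'cy': 193.2292219300896, 'k1': -0.055319818582516306, 'T_tool_cam': array([[ 5.63605088e-04, -9.62400304e-01, -2.71634566e-01,
         7.45449756e-02],
       [ 9.99999841e-01,  5.50948923e-04,  1.22854716e-04,
        -1.15752078e-04],
       [ 3.14213559e-05, -2.71634592e-01,  9.62400461e-01,
        -1.57915593e-01],
       [ 0.00000000e+00,  0.00000000e+00,  0.00000000e+00,
         1.00000000e+00]])} 0.1
```

View pics/scene0.png

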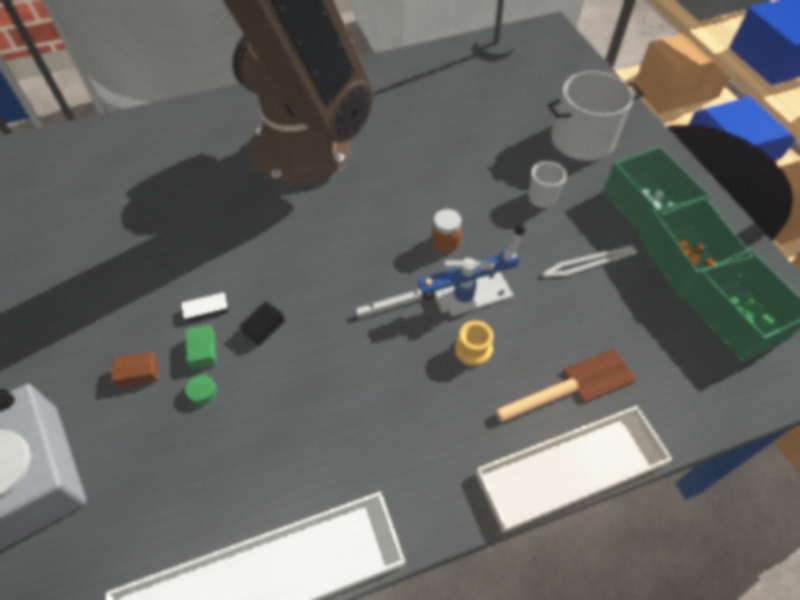

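View pics/side0.png

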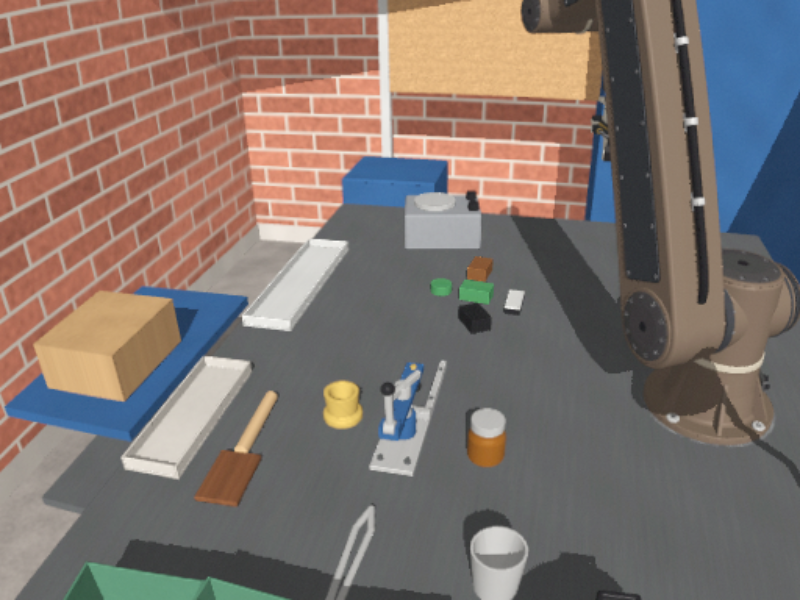

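The scene view (800x600) shows the green block at (201,347), which is the blank. The look-alikes are the brown block at (134,368) and the black block at (262,322); both have the wrong colour. The hone is at (205,305), the puck at (201,388) and the clamp at (467,270). The fence runs from (360,310) to (440,290), so nest +x points right in the picture.

```bash
cat > h.py <<'E'
import numpy as np, cv2
from rig import robot
def intr(n,shape=(384,512)):
    i=robot.camera_info(n); f=shape[0]/2/np.tan(np.radians(i['vfov']/2)); return f,i
def slopes(n,uv):
    f,i=intr(n); d=(np.asarray(uv,float).reshape(-1,2)-[i['cx'],i['cy']])/f; s=d.copy()
    for _ in range(8): s=d/(1+i['k1']*(s**2).sum(1,keepdims=True))
    return s
def c2w(n,pose=None):
    i=intr(n)[1]
    if n=='wrist':
        T=np.eye(4);T[:3,:3]=pose[1];T[:3,3]=pose[0];return T@i['T_tool_cam']
    return np.linalg.inv(i['view'])
def onplane(n,uv,z,pose=None):
    T=c2w(n,pose); s=slopes(n,uv); r=np.c_[s,np.ones(len(s))]@T[:3,:3].T
    return T[:3,3]+r*((z-T[2,3])/r[:,2])[:,None]
def cloud(n,d,pose=None):
    v,u=np.mgrid[:384,:512]; s=slopes(n,np.c_[u.ravel(),v.ravel()])
    T=c2w(n,pose); p=np.c_[s,np.ones(len(s))]*d.reshape(-1,1)
    return (p@T[:3,:3].T+T[:3,3]).reshape(384,512,3)
def project(n,P,pose=None):
    f,i=intr(n); T=np.linalg.inv(c2w(n,pose)); q=np.atleast_2d(P)@T[:3,:3].T+T[:3,3]
    s=q[:,:2]/q[:,2:]; return s*(1+i['k1']*(s**2).sum(1,keepdims=True))*f+[i['cx'],i['cy']]
def grab(n):
    pose=(np.array(robot.read_position()),np.array(robot.read_tcp_rot()))
    im,d=robot.grab_frame(n); return im,d,cloud(n,d,pose),pose
def comps(m,amin=15):
    k,l,s,c=cv2.connectedComponentsWithStats(m.astype(np.uint8)); return [(l==j) for j in range(1,k) if s[j,4]>=amin]
E
python3 - <<'E'
from h import *
for n in("scene","side"):
    z=np.load(n+"0.npz"); im,d=z['im'],z['d']; P=cloud(n,d); hsv=cv2.cvtColor(im,cv2.COLOR_RGB2HSV)
    H,S,V=[hsv[...,k].astype(int) for k in range(3)]
    box=(P[...,0]>.2)&(P[...,0]<.9)&(P[...,1]>-.7)&(P[...,1]<.5)&(d>0)
    print(n,"table z",np.round(np.median(P[box&(S<90)&(V<100)],0),4))
    for nm,m in dict(green=(H>45)&(H<80)&(S>110),blue=(H>100)&(H<125)&(S>110)&(V>50),yel=(H>18)&(H<30)&(S>130),brown=(H<14)&(S>120)&(V>60),lt=(S<50)&(V>130)).items():
        for c in comps(m&box,25):
            q=P[c]; v,u=np.nonzero(c)
            top=q[:,2]>np.percentile(q[:,2],90)-.006
            r=cv2.minAreaRect((q[top][:,:2]*1000).astype(np.float32))
            print(nm,c.sum(),"px",u.mean().round(),v.mean().round(),"z",np.percentile(q[:,2],[5,50,95]).round(3),"toprect",np.round(r[0],0),np.round(r[1],0),round(r[2],1))
E
```

```text
scene table z [ 0.466  -0.3804 -0.0006]
green 352 px 128.0 221.0 z [0.023 0.031 0.034] toprect [ 467. -308.] [43. 67.] 81.7
green 233 px 128.0 249.0 z [0.016 0.021 0.024] toprect [ 551. -325.] [47. 44.] 30.2
blue 80 px 321.0 168.0 z [0.083 0.086 0.096] toprect [530. 262.] [40. 19.] 54.6
blue 264 px 286.0 181.0 z [0.029 0.085 0.088] toprect [521. 142.] [31. 85.] 1.1
yel 493 px 303.0 219.0 z [0.011 0.036 0.056] toprect [636. 161.] [55. 57.] 54.2
brown 165 px 285.0 154.0 z [0.011 0.035 0.05 ] toprect [401. 205.] [54. 21.] 71.8
brown 779 px 384.0 240.0 z [0.006 0.01  0.013] toprect [763. 350.] [ 67. 107.] 2.7
brown 476 px 86.0 236.0 z [0.014 0.03  0.034] toprect [ 473. -427.] [70. 46.] 81.9
lt 129 px 349.0 112.0 z [0.024 0.072 0.077] toprect [338. 459.] [68. 71.] 61.4
lt 220 px 286.0 140.0 z [-0.001  0.074  0.078] toprect [381. 212.] [50. 53.] 67.9
lt 293 px 368.0 169.0 z [-0.002  0.008  0.012] toprect [532. 431.] [137.  30.] 85.0
lt 144 px 297.0 168.0 z [-0.001  0.107  0.112] toprect [519. 187.] [73. 26.] 82.1
lt 400 px 314.0 185.0 z [0.002 0.009 0.014] toprect [526. 241.] [81. 63.] 89.
[... 1157 characters left out ...]
0.078 0.114] toprect [ 618. -622.] [108. 110.] 11.9
lt 1144 px 195.0 184.0 z [-0.001  0.004  0.023] toprect [ 863. -300.] [ 70. 426.] 0.5
lt 130 px 329.0 191.0 z [0.014 0.018 0.021] toprect [ 376. -289.] [86. 35.] 85.6
lt 1588 px 128.0 270.0 z [-0.     0.004  0.023] toprect [872. 221.] [ 60. 304.] 1.0
lt 950 px 261.0 280.0 z [0.004 0.009 0.019] toprect [518. 131.] [301.  69.] 89.8
lt 325 px 254.0 255.0 z [0.087 0.106 0.145] toprect [519. 288.] [10.  9.] 7.1
lt 338 px 312.0 270.0 z [0.06  0.074 0.076] toprect [380. 212.] [51. 51.] 75.0
lt 458 px 228.0 349.0 z [0.001 0.008 0.01 ] toprect [531. 431.] [136.  32.] 86.2
lt 1207 px 318.0 360.0 z [0.01  0.053 0.074] toprect [337. 459.] [70. 71.] 8.2
```

The blank's top face comes out at 43x67 mm at z 0.031–0.034, so its size and height fit. The brown look-alike is at (0.47,-0.43). The fixture's nest +x is roughly world +y, and the strap's top is at z≈0.086. Next I'll go above the blank and take an enlarged wrist look.

```bash
cat >> h.py <<'E'
def rot(yaw,tilt=0,toward=None):
    """tool down, tool y at world angle yaw (deg); optional tilt: tips lean (deg) towards world dir"""
    a=np.radians(yaw); y=np.array([np.cos(a),np.sin(a),0]); z=np.array([0,0,-1.])
    R=np.c_[np.cross(y,z),y,z]
    if tilt:
        t=np.asarray(toward,float); ax=np.cross([0,0,-1.],t/np.linalg.norm(t)); R=cv2.Rodrigues(ax*np.radians(tilt))[0]@R
    return R
def best(p,yaw,**k):
    c=[]
    for y in(yaw,yaw+180):
        q=robot.ik(p,rot(y,**k))
        if q is not None: c.append((abs(np.array(q)-robot.read_qpos()).max(),y,np.round(q,1)))
    return min(c,key=lambda t:t[0])
E
python3 - <<'E'
from h import *
for y in(81.7,-98.3):
    for p,yy in(([.466,-.308,.16],y),([.52,.04,.16],0),([.52,.04,.16],180)):
        print(yy,robot.ik(p,rot(yy)))
b=best([.466,-.308,.16],81.7);print(b,robot.read_t())
robot.goto([.466,-.308,.16],rot(b[1]))
im,d,P,pose=grab("wrist"); print(robot.read_t(),robot.read_force())
np.savez("w1.npz",im=im,P=P)
cv2.imwrite("pics/w1.png",cv2.resize(im[:,:,::-1],(768,576)))
hsv=cv2.cvtColor(im,cv2.COLOR_RGB2HSV);H,S,V=[hsv[...,k].astype(int) for k in range(3)]
for c in comps((H>45)&(H<80)&(S>110),200):
    q=P[c];t=q[:,2]>np.percentile(q[:,2],90)-.004;r=cv2.minAreaRect((q[t][:,:2]*1000).astype(np.float32));print(c.sum(),np.percentile(q[:,2],95),r)
m=(P[...,2]>.012)&(P[...,2]<.06)&(V<60)
for c in comps(m,200):
    q=P[c];print("dark",c.sum(),cv2.minAreaRect((q[:,:2]*1000).astype(np.float32)),np.percentile(q[:,2],95))
E
```

```text
81.7 [-13.38039183  12.73841999 -19.53614433   0.         -57.72543568
 -84.91960817]
0 [ 25.97622447   9.32061492 -23.96303278   0.         -56.71635229
 154.02377553]
180 [ 25.97622447   9.32061492 -23.96303278   0.         -56.71635229
 -25.97622447]
-98.3 [-13.38039183  12.73841999 -19.53614433   0.         -57.72543568
  95.08039183]
0 [ 25.97622447   9.32061492 -23.96303278   0.         -56.71635229
 154.02377553]
180 [ 25.97622447   9.32061492 -23.96303278   0.         -56.71635229
 -25.97622447]
(np.float64(68.41325591484535), 81.7, array([-13.4,  12.7, -19.5,   0. , -57.7, -84.9])) 0.1
1.8333 [-0.2905139  -0.67322073  0.06813787]
dark 3268 ((451.9097900390625, -194.98797607421875), (45.75338363647461, 69.12561798095703), 32.090335845947266) 0.032887090589910475
```

View pics/w1.png

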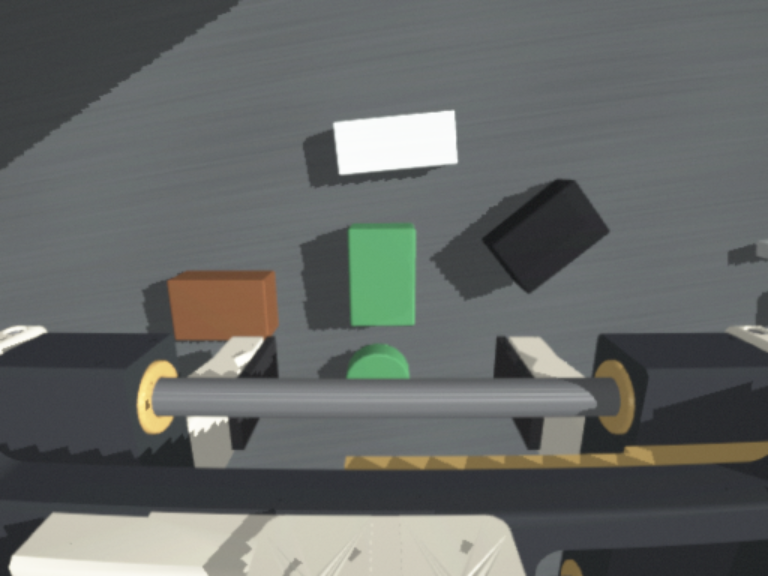

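Wrist crop (768x576): the clear-green block at (382,275), 70x46, is the blank. The brown block (225,305) and black block (545,235) are look-alikes, the puck is round at (378,362), and the hone is at (395,142). I'll refine the blank from this view and grasp it.

Run:
```python
from h import *
z=np.load("w1.npz");im,P=z['im'],z['P']
hsv=cv2.cvtColor(im,cv2.COLOR_RGB2HSV);print(hsv[183,254],P[183,254])
H,S,V=[hsv[...,k].astype(int) for k in range(3)]
pose=(np.array(robot.read_position()),np.array(robot.read_tcp_rot()))
h0=hsv[183,254].astype(int)
m=(abs(H-h0[0])<8)&(V>h0[2]-20)&(S>h0[1]-60)
for c in comps(m,400):
    v,u=np.nonzero(c)
    if v.mean()>215: continue
    w=onplane("wrist",np.c_[u,v],.032,pose)[:,:2]*1000
    r=cv2.minAreaRect(w.astype(np.float32));print("ray",c.sum(),u.mean(),v.mean(),r, "depth z",np.median(P[c][:,2]))
```

```text
[ 67 108 174] [ 0.46096644 -0.31145755  0.03164332]
ray 2729 255.09930377427628 183.9208501282521 ((463.244873046875, -311.138671875), (43.956024169921875, 68.19441223144531), 82.71720886230469) depth z 0.03187205184572589
```

Run:
```python
from h import *
c=[.4635,-.311]; R=rot(82.7)
robot.move_gripper(.75)
robot.goto(c+[.06],R); robot.servo_line(c+[.004])
robot.move_gripper(0.0); print("grip mm",robot.read_grip_width()*88)
robot.servo_line(c+[.10],speed=.2); print("grip mm",robot.read_grip_width()*88,robot.read_force())
robot.goto([.53,.10,.30],rot(180)); robot.goto([.53,.34,.30],rot(180))
im,d,P,pose=grab("wrist"); np.savez("w2.npz",im=im,P=P,p=pose[0],R=pose[1])
print(robot.read_t(),"grip",robot.read_grip_width()*88)
cv2.imwrite("pics/w2.png",cv2.resize(im[:,:,::-1],(768,576)))
```

```text
grip mm 45.90218752973773
grip mm 46.377203219716534 [-0.46945527 -0.01324314 -3.78638162]
7.2667 grip 46.05522700108809
```

View pics/w2.png

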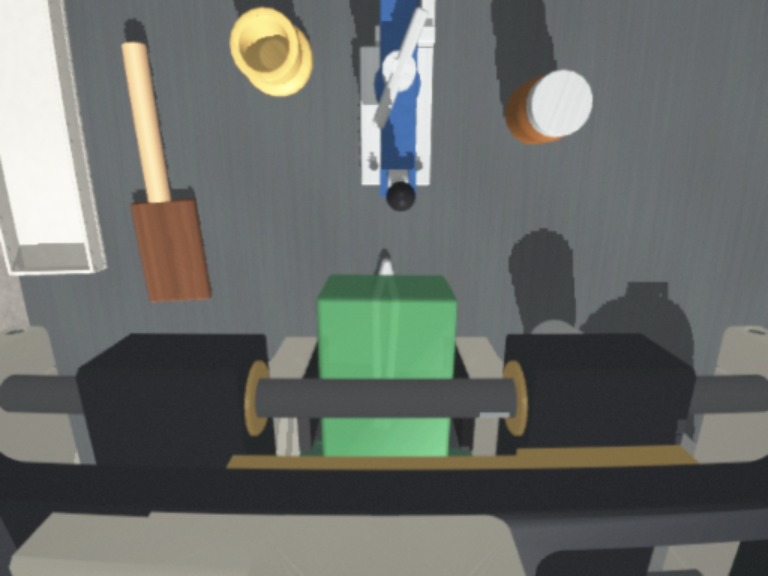

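The wrist view shows the blank held square in the jaws. The clamp's nut hub is at (400,70), with arms from (378,122) to (423,12), the ball is at (400,196), and the plate's end edge runs from (361,186) to (431,186).

Run:
```python
from h import *
z=np.load("w2.npz");im,P=z['im'],z['P'];pose=(z['p'],z['R'])
hsv=cv2.cvtColor(im,cv2.COLOR_RGB2HSV);H,S,V=[hsv[...,k].astype(int) for k in range(3)]
def desc(n,q): r=cv2.minAreaRect((q[:,:2]*1000).astype(np.float32));print(n,len(q),np.round(q.mean(0),4),"z50",np.median(q[:,2]).round(4),np.round(r[0],1),np.round(r[1],1),round(r[2],1))
sc=512/768
print("plate corners",onplane("wrist",np.array([[361,186],[431,184]])*sc,.010,pose).round(4))
roi=(abs(P[...,0]-.52)<.07)&(P[...,1]>.0)&(P[...,1]<.33)
b=roi&(H>100)&(H<125)&(S>110)
zz=P[...,2]
print("blue z hist",np.histogram(zz[b],bins=np.arange(.06,.11,.004)))
desc("strap top",P[b&(abs(zz-np.median(zz[b]))<.006)])
# strap edge lines
for y in(.15,.20,.24,.27):
    q=P[b&(abs(P[...,1]-y)<.006)];  print(y, np.percentile(q[:,0],[2,98]).round(4) if len(q) else None)
desc("nut",P[roi&(S<60)&(zz>.097)&(zz<.125)&(P[...,1]<.245)&(P[...,1]>.12)])
q=P[roi&(V<70)&(zz>.13)];desc("ball",q);print("ball top",np.percentile(q[:,2],[50,90,98]))
m=roi&(S<60)&(V>120)&(zz>.004)&(zz<.014)
desc("plate",P[m]); 
print("table",np.median(zz[(abs(P[...,0]-.6)<.02)&(P[...,1]>.22)&(P[...,1]<.3)]))
s=np.load("scene0.npz");Ps=cloud("scene",s['d']);hs=cv2.cvtColor(s['im'],cv2.COLOR_RGB2HSV)
m=(hs[...,1]<60)&(hs[...,2]>110)&(abs(Ps[...,0]-.5)<.05)&(Ps[...,1]>-.08)&(Ps[...,1]<.13)&(Ps[...,2]>.013)&(Ps[...,2]<.022);desc("fence(scene)",Ps[m])
q=Ps[m];
for y in np.arange(-.03,.12,.02):
    k=q[abs(q[:,1]-y)<.01]; print(round(y,2),len(k),k[:,0].min().round(4) if len(k) else 0,k[:,0].max().round(4) if len(k) else 0)
print("ymin",q[:,1].min())
m=(hs[...,0]>100)&(hs[...,0]<125)&(hs[...,1]>110)&(abs(Ps[...,0]-.52)<.06)&(Ps[...,1]>.05)&(Ps[...,1]<.32)&(abs(Ps[...,2]-.086)<.006);q=Ps[m];desc("strap(scene)",q);print(np.percentile(q[:,1],[1,99]),np.median(q[:,2]))
```

```text
plate corners [[0.5534 0.2821 0.01  ]
 [0.4821 0.2801 0.01  ]]
blue z hist (array([   0,    0,    0,    0,    0,   32, 1677,    5,   73,   51,    0,
          0]), array([0.06 , 0.064, 0.068, 0.072, 0.076, 0.08 , 0.084, 0.088, 0.092,
       0.096, 0.1  , 0.104, 0.108]))
strap top 1714 [0.5187 0.2035 0.0858] z50 0.0858 [518.8 200.8] [127.8  29.2] 90.0
0.15 [0.5094 0.5332]
0.2 [0.5006 0.5365]
0.24 [0.505 0.531]
0.27 [0.5051 0.5322]
nut 1010 [0.5186 0.1916 0.1088] z50 0.109 [519.  192.3] [88.5 25.3] 78.2
ball 35001 [0.5304 0.3102 0.3927] z50 0.3897 [520.6 298.2] [ 63.7 138.8] 90.0
ball top [0.38971946 0.40673321 0.40811867]
plate 1859 [0.5193 0.213  0.0097] z50 0.0097 [518.8 196.4] [165.9  70.5] 89.7
table -0.00021426295106230508
fence(scene) 167 [0.4913 0.0454 0.0171] z50 0.0171 [490.7  48.6] [ 14.2 130. ] 0.3
-0.03 0 0 0
-0.01 22 0.4851 0.498
0.01 30 0.4838 0.4972
0.03 26 0.4851 0.4971
0.05 25 0.4846 0.4978
0.07 26 0.4836 0.4967
0.09 25 0.4854 0.4964
0.11 13 0.4838 0.4967
ymin -0.01640241723625996
strap(scene) 286 [0.5236 0.1736 0.0854] z50 0.0854 [520.9 191.4] [ 30.7 184.6] 0.4
[0.10006616 0.27940386] 0.08544244060165884
```

Consistent across both views: column axis at (0.519,0.192), nest at (0.519,0.102), yaw 90°, fence face at x≈0.496, strap top at 0.0858. I'll set the blank down clear of the fence and push it in.

```bash
cat >> h.py <<'E'
def push(d,maxd,fthr,free=0,step=.003,speed=.06):
    d=np.asarray(d,float); p0=np.array(robot.read_position()); f0=np.array(robot.read_force()); s=free
    if free: robot.servo_line(p0+d*free,speed=.1)
    while s<maxd:
        s+=step; robot.servo_line(p0+d*s,speed=speed); f=-(np.array(robot.read_force())-f0)@d
        if f>fthr: break
    print("push",np.round(d,2),"stop at",np.round(robot.read_position(),4),"s",round(s,4),"F",round(f,1),"t",robot.read_t()); return f
E
python3 - <<'E'
from h import *
robot.goto([.56,.04,.06],rot(180)); robot.servo_line([.56,.04,.005],speed=.1)
robot.move_gripper(.65); robot.servo_line([.56,.04,.06],speed=.2)
robot.move_gripper(0)
R=rot(180)
robot.goto([.622,.04,.06],R); robot.servo_line([.622,.04,.007],speed=.15)
push([-1,0,0],.075,7,free=.045)
p=robot.read_position(); robot.servo_line([p[0]+.02,p[1],p[2]]); robot.servo_line([p[0]+.02,p[1],.06],speed=.2)
Rt=rot(180,30,[0,1,0])
robot.goto([.517,-.03,.06],Rt); robot.servo_line([.517,-.03,.010],speed=.15)
push([0,1,0],.105,9,free=.06)
print(robot.read_t())
im,d=robot.grab_frame("scene"); cv2.imwrite("pics/s2.png",cv2.resize(im[130:240,190:350,::-1],(800,550),interpolation=cv2.INTER_CUBIC))
E
```

```text
push [-1.  0.  0.] stop at [0.5591 0.0403 0.0086] s 0.066 F 12.1 t 14.5583
push [0. 1. 0.] stop at [0.5195 0.0596 0.0098] s 0.093 F 18.7 t 20.1
20.1
```

View pics/s2.png

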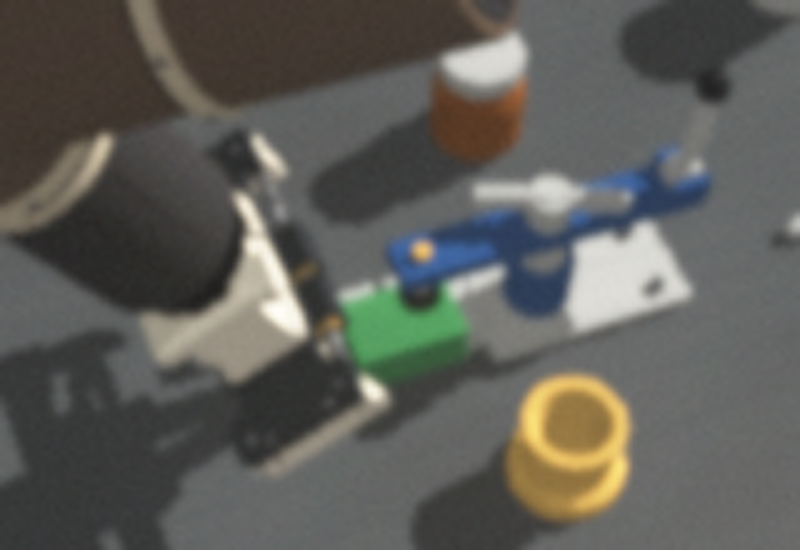

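The crop shows the green blank at (405,335) under the foot, with its end at the end stop. The stop came at TCP y=0.0596, so the trailing face is at about 0.0675 against 0.067 expected. Next is a last tilted squeeze to the fence, then a check of the pose and a closer look at the nut.

Run:
```python
from h import *
Rt=rot(180,30,[0,1,0]); p=robot.read_position()
robot.servo_line([p[0],p[1]-.02,p[2]]); robot.servo_line([.53,.02,.07],speed=.25)
robot.goto([.60,.082,.05],Rt); robot.servo_line([.60,.082,.010],speed=.15)
push([-1,0,0],.055,9,free=.025,step=.002)
p=robot.read_position(); robot.servo_line([p[0]+.025,p[1],p[2]]); robot.servo_line([.60,.03,.09],speed=.25)
robot.goto([.53,.34,.28],rot(180))
im,d,P,pose=grab("wrist"); np.savez("w3.npz",im=im,P=P,p=pose[0],R=pose[1])
ims,ds=robot.grab_frame("scene"); np.savez("s3.npz",im=ims,d=ds); print(robot.read_t())
hsv=cv2.cvtColor(ims,cv2.COLOR_RGB2HSV);H,S,V=[hsv[...,k].astype(int) for k in range(3)]
Ps=cloud("scene",ds)
m=(H>45)&(H<80)&(S>100)&(abs(Ps[...,0]-.52)<.08)&(abs(Ps[...,1]-.1)<.08)
q=Ps[m&(Ps[...,2]>.028)];print("blank top x,y ranges",np.percentile(q[:,0],[1,99]),np.percentile(q[:,1],[1,99]),np.median(q[:,2]))
q=Ps[m&(abs(Ps[...,1]-.075)<.007)&(Ps[...,2]>.006)];print(np.percentile(q[:,0],98)); q=Ps[m&(abs(Ps[...,1]-.125)<.007)&(Ps[...,2]>.006)];print(np.percentile(q[:,0],98))
hsv=cv2.cvtColor(im,cv2.COLOR_RGB2HSV);H,S,V=[hsv[...,k].astype(int) for k in range(3)];zz=P[...,2]
roi=(abs(P[...,0]-.52)<.07)
q=P[roi&(S<60)&(zz>.097)&(zz<.114)&(P[...,1]<.245)&(P[...,1]>.12)]; r=cv2.minAreaRect((q[:,:2]*1000).astype(np.float32));print("nut",r)
q=P[roi&(V<60)&(zz>.13)&(zz<.19)&(P[...,1]>.23)&(P[...,1]<.33)];print("ball",len(q),np.median(q,0),q[:,2].max())
q=P[roi&(S<70)&(V>70)&(zz>.095)&(zz<.17)&(P[...,1]>.25)&(P[...,1]<.33)];print("rod",len(q),np.round(np.percentile(q,[5,50,95],axis=0),4).tolist())
b=roi&(H>100)&(H<125)&(S>110)&(abs(zz-.086)<.006);print("strap",np.median(zz[b]))
vi=np.clip(ims[130:240,190:350,::-1],0,255);a=cv2.resize(vi,(800,550),interpolation=cv2.INTER_CUBIC);cv2.imwrite("pics/s3.png",a)
```

```text
push [-1.  0.  0.] stop at [0.559  0.0811 0.0111] s 0.045 F 10.8 t 24.6583
27.0583
blank top x,y ranges [0.50250461 0.54440926] [0.06759994 0.13154781] 0.03162999320263893
0.5433968756562377
0.545615213080398
nut ((519.2179565429688, 192.22592163085938), (88.31604766845703, 25.459827423095703), 77.63880920410156)
ball 250 [0.51997459 0.28123655 0.17206578] 0.1757339607942382
rod 158 [[0.5119, 0.2676, 0.0957], [0.5213, 0.2728, 0.1001], [0.5337, 0.2915, 0.1676]]
strap 0.08576799166304605
```

View pics/s3.png

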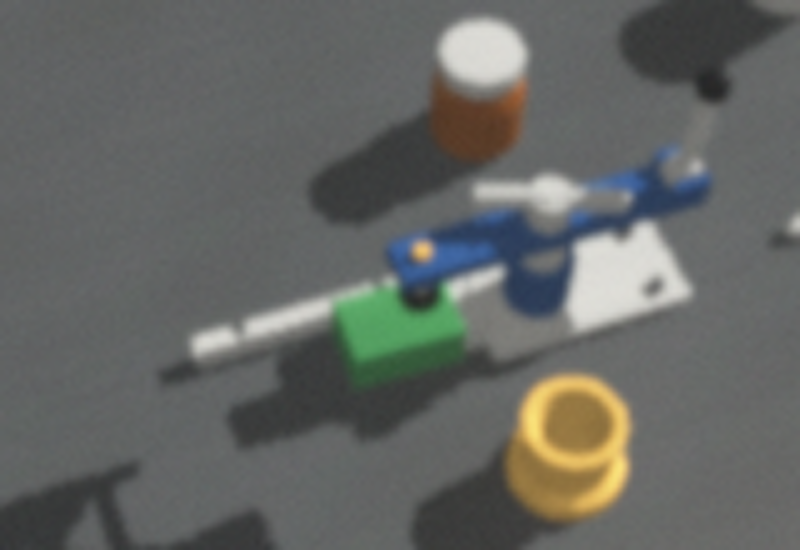

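The blank is home: top edges at x 0.502–0.544 and y from 0.067, z 0.0316, and both pushes ended at the same fence position. The lever is at about 0.05 rad. Next I'll fix the arm angle from its tips and drive the nut round with a fingertip on a helix.

```bash
cat > nut.py <<'E'
from h import *
from scipy.optimize import brentq
C=np.array([.5190,.1922]); HX,HY=.0175,.0095; R15=rot(180,15,[0,1,0])
def ctr(f): return np.array([.036*np.cos(f),.031*np.sin(f)])
def arm(f):   # arm angle touched by the finger at ellipse angle f (clockwise push)
    g=lambda a:(lambda n:ctr(f)@n-HX*abs(n[0])-HY*abs(n[1])-.005)(np.array([-np.sin(a),np.cos(a)]))
    a=np.linspace(f,f-1.5,300); v=[g(x) for x in a]
    k=next(i for i in range(299) if v[i]<=0<v[i+1]); return brentq(g,a[k],a[k+1])
def nutangle(P,im,zlo,zhi):
    S=cv2.cvtColor(im,cv2.COLOR_RGB2HSV)[...,1]
    q=P[(S<60)&(P[...,2]>zlo)&(P[...,2]<zhi)][:,:2]-C; r=np.hypot(*q.T); q=q[(r>.018)&(r<.048)]
    e=np.linalg.svd(q,full_matrices=False)[2][0]; return np.degrees(np.arctan2(e[1],e[0]))%180,len(q)
E
python3 - <<'E'
from nut import *
z=np.load("w3.npz"); a0,n=nutangle(z['P'],z['im'],.099,.114); print("arm angle",a0,n)
z2=np.load("w2.npz"); print(nutangle(z2['P'],z2['im'],.099,.114)); e=onplane("wrist",np.array([[378,122],[423,12]])*512/768,.110,(z2['p'],z2['R']));print(np.degrees(np.arctan2(*(e[0]-e[1])[1::-1])),e.round(3))
for f in (310,240,180,120,60,0): print(f,np.degrees(arm(np.radians(f))).round(1), robot.ik([*(C+ctr(np.radians(f))),.09],R15) is not None)
E
```

```text
arm angle 67.27190462508257 520
(np.float64(67.42503259988243), 466)
66.73180800350569 [[0.534 0.231 0.11 ]
 [0.501 0.154 0.11 ]]
310 271.1 True
240 198.8 True
180 138.9 True
120 74.9 True
60 18.8 True
0 -41.1 True
```

Run:
```python
from nut import *
a0=np.radians(247.3); top=.0858; target=4.92
fs=np.radians(np.arange(312,-40,-8.)); 
def pos(f,lift=0):
    d=max(0,a0-arm(f)); return [*(C+ctr(f)),top+.008-.0025*d+lift],d
p,_=pos(fs[0]); robot.goto([p[0],p[1],.16],R15); robot.servo_line(p,speed=.15)
f0=np.array(robot.read_force()); fm=0
for f in fs:
    p,d=pos(f)
    if d>target: f=brentq(lambda x:pos(x)[1]-target,f,f+np.radians(8)); p,d=pos(f)
    robot.servo_line(p,speed=.07); F=np.linalg.norm(np.array(robot.read_force())-f0); fm=max(fm,F)
    if F>25: print("force",F,np.degrees(f)); break
    if d>=target-1e-6: break
print("end f",np.degrees(f),"d",d,"Fmax",fm,"Fnow",np.round(np.array(robot.read_force())-f0,1),robot.read_t())
p,_=pos(f+np.radians(10)); robot.servo_line(p); robot.servo_line([p[0],p[1],.17],speed=.25)
robot.goto([.53,.34,.28],rot(180))
im,d,P,pose=grab("wrist"); np.savez("w4.npz",im=im,P=P,p=pose[0],R=pose[1])
hsv=cv2.cvtColor(im,cv2.COLOR_RGB2HSV);H,S,V=[hsv[...,k].astype(int) for k in range(3)];zz=P[...,2]
b=(abs(P[...,0]-.52)<.04)&(abs(P[...,1]-.2)<.1)&(H>100)&(H<125)&(S>110)&(zz>.05);print("strap",np.median(zz[b&(abs(zz-np.median(zz[b]))<.004)]),robot.read_t())
print("nut",nutangle(P,im,.085,.102))
im,d=robot.grab_frame("side"); cv2.imwrite("pics/sd4.png",cv2.resize(im[200:320,190:350,::-1],(800,600),interpolation=cv2.INTER_CUBIC))
```

```text
end f 5.413649182996255 d 4.92 Fmax 4.891581604370247 Fnow [-0.3  3.4  0.9] 38.5083
strap 0.07307101691979623 40.0667
nut (np.float64(136.2174814859426), 520)
```

View pics/sd4.png

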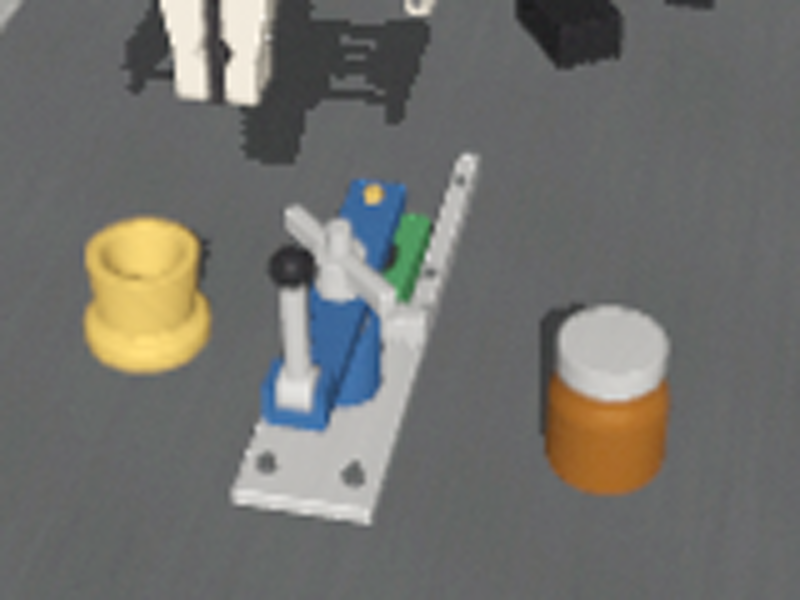

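Strap is down 12.7 mm to 0.0731 and the nut turned 5.08 rad, so both readings agree and put foot_face at about 0.032, just touching. The side crop shows the lever upright (ball at (292,267)) and the nut arm turned. Now the lever.

Run:
```python
from h import *
R=rot(180); py,pz=.277,.077
def pos(t):
    u=np.array([np.sin(t),np.cos(t)]); n=np.array([np.cos(t),-np.sin(t)])
    c=np.array([py,pz])+.063*u-.006*n; return [.519,c[0]-.0095,c[1]]
p=pos(-.2); robot.goto([p[0],p[1]-.01,.19],R); robot.servo_line([p[0],p[1]-.01,p[2]],speed=.15)
f0=np.array(robot.read_force()); fm=0; log=[]
for t in np.arange(-.2,1.64,.06):
    robot.servo_line(pos(t),speed=.06); F=np.array(robot.read_force())-f0; f=np.linalg.norm(F); log.append((round(t,2),round(f,1)))
    if f>20: break
print(log[::3],log[-5:],np.round(F,1),robot.read_position(),robot.read_t())
q=robot.read_position(); robot.servo_line([q[0],q[1],.2],speed=.2)
robot.goto([.53,.36,.28],R)
im,d,P,pose=grab("wrist")
hsv=cv2.cvtColor(im,cv2.COLOR_RGB2HSV);H,S,V=[hsv[...,k].astype(int) for k in range(3)];zz=P[...,2]
q=P[(abs(P[...,0]-.52)<.03)&(V<60)&(zz>.06)&(zz<.19)&(P[...,1]>.27)&(P[...,1]<.4)];print("ball",len(q),np.round(np.percentile(q,[2,50,98],axis=0),4).tolist() if len(q) else 0)
b=(abs(P[...,0]-.52)<.04)&(abs(P[...,1]-.2)<.1)&(H>100)&(H<125)&(S>110)&(zz>.05);print("strap",np.median(zz[b]))
ims,d=robot.grab_frame("side");Q=cloud("side",d)
q=Q[(abs(Q[...,0]-.52)<.03)&(ims.max(2)<60)&(Q[...,2]>.05)&(Q[...,1]>.27)&(Q[...,1]<.4)&(Q[...,2]<.19)];print("ball side",len(q),np.round(np.percentile(q,[2,50,98],axis=0),4).tolist() if len(q) else 0)
cv2.imwrite("pics/sd5.png",cv2.resize(ims[200:320,190:350,::-1],(800,600),interpolation=cv2.INTER_CUBIC)); print(robot.read_t())
s,ds=robot.grab_frame("scene");Ps=cloud("scene",ds);hsv=cv2.cvtColor(s,cv2.COLOR_RGB2HSV);H,S=[hsv[...,k].astype(int) for k in(0,1)]
q=Ps[(H>45)&(H<80)&(S>100)&(abs(Ps[...,0]-.52)<.08)&(abs(Ps[...,1]-.1)<.08)&(Ps[...,2]>.028)];print("blank",np.percentile(q[:,0],[1,99]),np.percentile(q[:,1],[1,99]),np.median(q[:,2]))
cv2.imwrite("pics/s5.png",cv2.resize(s[130:240,190:350,::-1],(800,550),interpolation=cv2.INTER_CUBIC))
```

```text
[(np.float64(-0.2), np.float64(2.2)), (np.float64(-0.02), np.float64(2.4)), (np.float64(0.16), np.float64(3.7)), (np.float64(0.34), np.float64(4.7)), (np.float64(0.52), np.float64(4.4)), (np.float64(0.7), np.float64(4.0)), (np.float64(0.88), np.float64(3.1)), (np.float64(1.06), np.float64(2.4)), (np.float64(1.24), np.float64(2.3)), (np.float64(1.42), np.float64(2.0)), (np.float64(1.6), np.float64(33.5))] [(np.float64(1.36), np.float64(2.3)), (np.float64(1.42), np.float64(2.0)), (np.float64(1.48), np.float64(2.0)), (np.float64(1.54), np.float64(15.2)), (np.float64(1.6), np.float64(33.5))] [-9.1 -8.7 31. ] [0.51956377 0.33040429 0.08529635] 49.0333
ball 110 [[0.5108, 0.344, 0.0853], [0.5196, 0.3486, 0.0896], [0.527, 0.3548, 0.0924]]
strap 0.07259622080084763
ball side 38 [[0.5118, 0.3494, 0.0782], [0.5178, 0.356, 0.0862], [0.5251, 0.3636, 0.0908]]
50.3083
blank [0.50220056 0.54446854] [0.06791047 0.13276847] 0.031428359346420964
```

View pics/sd5.png

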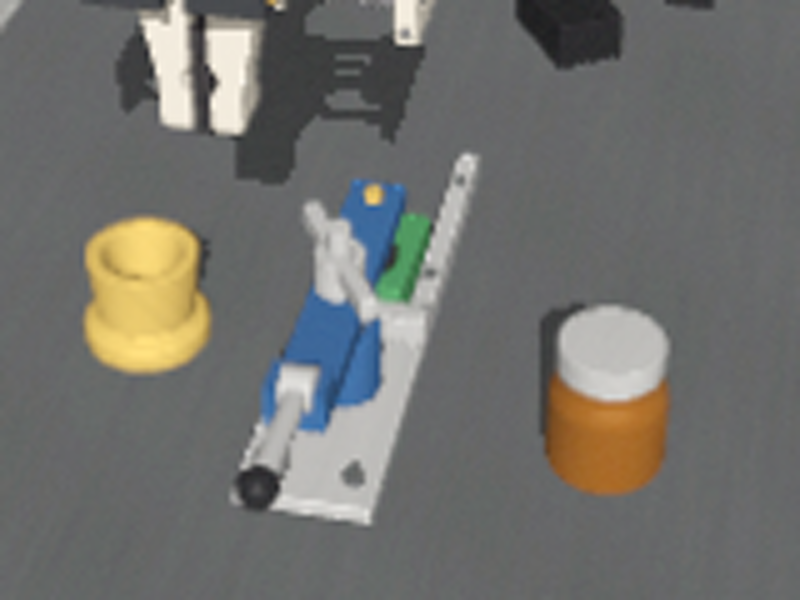

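View pics/s5.png

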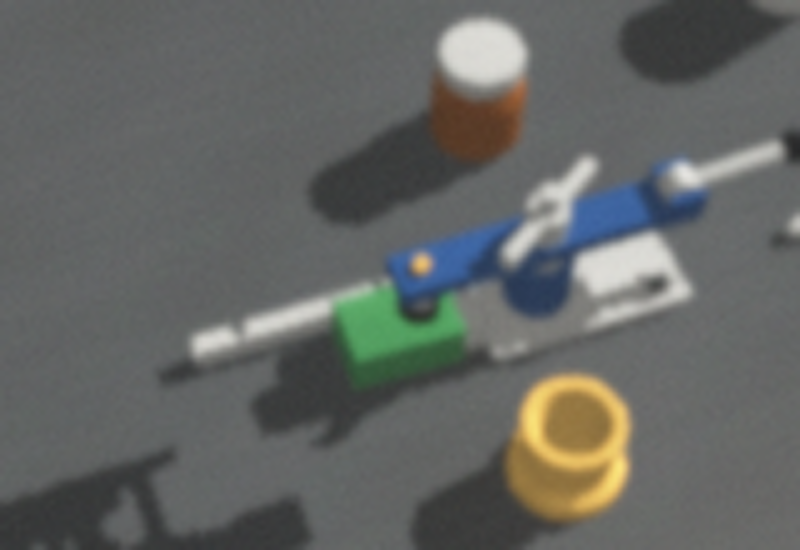

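The lever lies at its stop: the ball's top is at 0.092, as expected for 1.5 rad. The blank hasn't moved. The nut arm looks turned slightly further than before, so I'll check its angle before handing in.

Run:
```python
from nut import *
im,d,P,pose=grab("wrist"); print("nut",nutangle(P,im,.085,.102))
H,S,_=cv2.split(cv2.cvtColor(im,cv2.COLOR_RGB2HSV));zz=P[...,2]
b=(abs(P[...,0]-.52)<.04)&(abs(P[...,1]-.2)<.1)&(H>100)&(H<125)&(S>110)&(zz>.06)
print("strap",np.median(zz[b&(zz<.078)]),zz[b&(zz<.078)].std(),"table",np.median(zz[(abs(P[...,0]-.6)<.02)&(P[...,1]>.22)&(P[...,1]<.3)]))
```

```text
nut (np.float64(122.69563523457059), 385)
strap 0.07253918783391661 0.0007763957374547143 table -0.00025169048744677625
```

```bash
python3 -c "
from rig import robot
print(robot.read_t(),robot.read_force()); robot.job_done()"
```

```text
50.4083 [ 0.22208775 -0.40162392  0.40310336]
the job is handed in; nothing more can be done
```

The blank is locked in the nest and I handed the job in at about 50.4 s, under the 72 s limit. No verdict is reported back.

**What I did:**
- I gripped the green blank, set it down beside the fence, then pushed it home against the fence and the end stop.
- I drove the wing nut round with a closed fingertip by 5.08 rad. That lowered the strap 12.7 mm and put the foot within about 1 mm of touching.
- I pushed the lever over to its stop and moved the arm clear.

**Last checks:**
- **Blank:** its top measured x 0.502–0.544 and y from 0.068 m, unchanged from before clamping. It was flat, with its top at 0.031–0.032 m. One rough reading before the nut was turned hinted at about 0.04 rad of skew, which is within camera noise. I relied on the two pushes to the fence ending at the same point (0.559).
- **Lever:** the ball's top was at 0.092 m, which matches 1.5 rad.
- **Bystanders:** the optic and jar, the only ones in the last crops, showed no movement. I did not measure the others again.

**Disagreed with the plan:**
- **Nut:** it turned about 0.24 rad further (0.6 mm lower) between the nut step and the end, probably from a brush by the gripper. My estimate of the spring squeeze is therefore about 5.5 mm ± 1 mm. That is inside 2.2–7 mm, but I worked it out from the strap height and did not read it directly.
- **Force at the lever stop:** the push reached 33.5 N, more than the 20 N I meant to stop at, because the last step overshot. The spring squeeze is fixed by the lever's stop, so this should not have added to it.

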